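# Hold the exposure box lid at the marker

## Robot

A 7-joint arm with a two-finger parallel gripper is mounted at the origin on a cart in front of the work surface, level with it; the furniture and walls round the work are solid. World frame = base frame: x ahead of the robot, y to its left, z up, the work surface at z = 0. Lengths are in m, angles in rad, forces in N, time in s.
With the tool pointing down it reaches from about 0.35 to 0.9 m from the base axis. Payload 19.9 kg.
Tool frame: the origin (TCP) lies between the finger pads; the fingertips stand 19 mm ahead of it and the grasp point (between the pads) is the TCP; z points along the fingers, y is the line along which they close (so a half turn about z gives the same grasp; the last joint's range is limited). The gripper opens to 94 mm and grips with 3 to 60 N. Pads are 16 mm wide; open, the fingers measure 119 mm over their backs; the gripper's body (75 mm by 177 mm) begins 78 mm behind the grasp point.
Start: joints at [1.252, 0.417, -0.01, 1.614, 0.005, 1.111, -0.053], TCP at [0.171, -0.601, 0.224] pointing down, gripper open.
Joint ranges: [-2.81, 2.81], [-0.39, 2.02], [-1.27, 1.25], [0.06, 2.57], [-1.19, 4.33], [0.19, 2], [-2.82, 2.82]. Speed limits (rad/s): [1.89, 1.89, 2.39, 2.39, 3.01, 3.01, 3.01].

## Interface

Orientations are given as a 3x3 rotation matrix whose columns are the frame's x, y, z axes.
In Python, from rig import robot gives the robot as it stands. Calls block until the motion is done:
- robot.move_ptp(position, orientation): joint-space move of the TCP to a pose.
- robot.move_linear(position, velocity=0.15, frame=None, threshold=None): straight line of the TCP; frame=None keeps the orientation; velocity is the mean speed in m/s. With threshold (N) it stops when the force on the tool has changed by that much, and returns True; else False.
- robot.goto_joints(angles): joint-space move.
- robot.gripper_to(opening): finger opening in m; the grip force is fixed at half the most; returns when the fingers have stopped.
- robot.pause(seconds).
- robot.ik(position, orientation): joint angles nearest the present ones, or None.
- robot.get_state(): the state.
- robot.grab_frame(name): name is "scene" or "side" or "wrist"; returns the picture (384x512x3 uint8, red, green, blue); there is no depth.
- robot.camera_info(name): a dict with "fx", "fy", "cx", "cy" (pixels), "rvec" (rotation vector, rad) and "tvec" (3), from world to camera coordinates, as OpenCV has them. Camera axes: x right, y down, z forward; pixel columns grow to the right and rows downward; lengths in m; the calibration is good to about 2 mm. A picture is of the moment at which its call begins: read the wrist's pose just before it. camera_info takes no time and is no camera call; for the wrist camera it gives the pose at the moment of the call.
A pose or a line that the arm cannot do raises robot.PlanningError and nothing moves.
- robot.sign_off(): hands the job in; it is judged then, once.
The state is a dict: "time": time; "qpos": joint angles; "joint_vel": joint speeds; "effort": joint torques, N m; "ee_pos": TCP position; "tool_rot": TCP orientation; "force": force on the tool from outside, world axes, zero at the start; "moment": the same for the moment, N m; "opening": finger opening in m; "grasp_force": force on a finger pad.
Only numpy, scipy, OpenCV 4.12 (cv2) and the standard library are available. Lean on these libraries where they do the work, as an engineer would, in place of code of your own. Each camera call takes 0.05 s, during which the arm holds its last target. There are 200 camera calls.

## Task

Get the small white exposure box ready for a look inside: first swing its yellow-tipped hold-down bar all the way down into its forked catch while the lid is still shut. Then lift the sprung lid by its black knob until the lid is level (in line) with the red marker arm at its left side, and finish holding it still there in the gripper: the spring would shut it, so do not let go. Do not shift the marker arm or the dish, vial and loupe standing around.

Things in the scene. Friction and masses are not known exactly. Their poses are not given: they have to be found in the camera images.
- exposure_box: The fixed white exposure box, 130 (x) x 130 (y) mm, rim 83 mm above the table, on an aluminium base plate 180 x 210 x 8 mm that reaches 66 mm beyond its right (-y) side. Origin on the table under the middle of the case; x points from its front (robot side) to its hinge side, y to its left, z up. It stands in another place and yaw each time.
- sprung_lid: The lid: white frame with amber window, 132 x 134 x 8 mm, hinged along the rear (+x) rim. Origin on the hinge axis, at mid width; its x axis points from the knob to the hinge and is parallel to the box's x axis when shut (it tilts as the lid opens: front edge up and back, at most 1.2 rad). A spring (about 0.4 N m shut, plus 0.8 N m per rad) and its weight of 0.18 kg always pull it shut: 3 to 7 N upward at the knob holds it.
- lid_knob (a point): Centre of the lid's black knob: a lying cylinder, 18 mm in diameter and 34 mm long along the lid's y, 164 mm from the hinge axis and 32 mm in front of the lid's front edge, on a stem 12 mm wide; 87 mm above the table when shut. It can be pinched across its two flat ends from above; the knob then can turn between the fingers as the lid swings. The axes are the lid's.
- lid_hinge (a point): Point of the lid's hinge axis at mid width, fixed in the box (box frame x +65, y 0, z +87 mm); the axis runs along the box's y.
- marker (a joint): Angle of the red marker arm above the shut lid's plane, rad (0.35 to 0.80, other each time). The arm turns on the lid's hinge axis at the left of the lid and is stiff: it stays where it was set and the lid passes it freely.
- marker_tip (a point): Middle of the round red tip (14 mm) of the marker arm, 130 mm from the hinge axis, 77 mm to the left of the lid's middle. Its x axis points along the arm to the hinge.
- hold_down (a joint): Angle of the hold-down bar at the box's right side, rad: 0 = down, resting in the forked catch (end stop), grows as its tip swings up; it starts at 0.6 to 1.1. A light friction hinge keeps it where it is left: 1 N or so moves it at the knob.
- bar_knob (a point): Centre of the yellow ball (20 mm in diameter) at the free end of the hold-down bar, 105 mm from the bar's pivot; 40 mm above the table when down. The bar is 10 mm square; the catch's cheeks grip round it 30 mm behind the ball and stand 50 mm above the table.
- bar_pivot (a point): Pivot of the hold-down bar, fixed in the box (box frame x +60, y -95, z +40 mm), axis along the box's y; the bar points from here to the front (-x of the box) when down, and its tip swings up and back.
- petri_dish: Glass dish with a chip, 61 mm wide, 14 mm high, loose; origin under its middle. Bystander.
- vial: White sample vial, 25 mm wide, 54 mm high, loose; origin under its middle. Bystander.
- loupe: Black stand loupe, 37 mm wide, 41 mm high, loose; origin under its middle. Bystander.

How it is judged:
By the outcome, as a careful person would: the job done as asked, in the order asked, and still so for the second after the job is handed in, while the arm keeps its last pose, push and grip.
It also fails if it takes over 45 s, if anything falls off the work surface, if the arm or the gripper's body presses on something with over 40 N, if the wrist force passes 120 N, or if a joint passes its speed limit or range.

## Working session

There is one attempt and no reset: what is moved stays moved. The work goes in short steps, each a Python script; the robot and the scene stay as the last script left them, time stands still between calls to the robot, and variables do not carry over. Pictures are saved under pics/ and viewed, at most 10 in all, crops included, and the job is handed in when it is done.

```bash
mkdir -p pics; ls; python3 - <<'E'
from rig import robot
import cv2,numpy as np
ims=[]
for n in("scene","side"):
    i=robot.grab_frame(n); cv2.imwrite(f"pics/{n}0.png",i[:,:,::-1]); c=robot.camera_info(n); print(n,c)
s=robot.get_state(); print(s["time"],s["force"],s["tool_rot"])
E
```

```text
pics
scene {'fx': 417.99202256124863, 'fy': 417.99202256124863, 'cx': 262.1444314171134, 'cy': 191.1135937569494, 'rvec': array([ 1.88682689, -1.11490956,  0.64243861]), 'tvec': array([-0.4837701 ,  0.25982276,  0.77572065])}
side {'fx': 417.53508778228615, 'fy': 417.53508778228615, 'cx': 254.2476837881363, 'cy': 184.9592884354078, 'rvec': array([ 2.17986858, -0.19869031,  0.07524869]), 'tvec': array([-0.57156462, -0.01388088,  1.27195197])}
0.1 [ 0.51952663  0.28587727 -1.32898532] [[ 9.61675948e-01  2.74188274e-01 -4.02870956e-04]
 [ 2.74188553e-01 -9.61675362e-01  1.06507073e-03]
 [-9.54011675e-05 -1.13471551e-03 -9.99999352e-01]]
```

View pics/scene0.png

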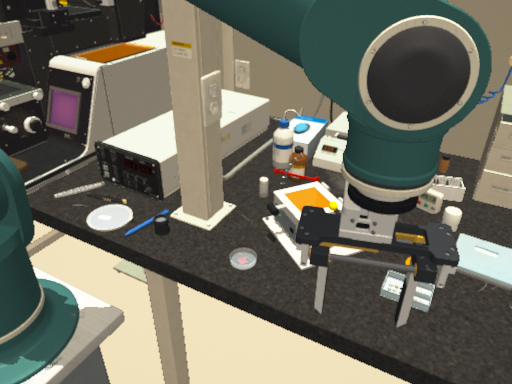

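View pics/side0.png

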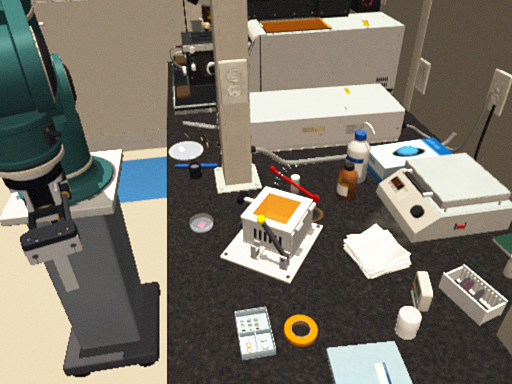

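The side view shows the box at about (278,225), the yellow ball at (261,219) and the red arm from (272,168) to (318,198). A pillar stands at about (235,180). In the scene view the arm partly hides the box. Next I'll measure by colour and view crops.

```bash
cat >h.py <<'E'
import numpy as np,cv2
def cam(c):
    R=cv2.Rodrigues(np.array(c["rvec"]))[0];K=np.array([[c["fx"],0,c["cx"]],[0,c["fy"],c["cy"]],[0,0,1]]);return K,R,np.array(c["tvec"])
def proj(c,p):
    K,R,t=cam(c);q=(K@(R@np.atleast_2d(p).T+t[:,None])).T;return q[:,:2]/q[:,2:]
def ray(c,uv):
    K,R,t=cam(c);d=R.T@np.linalg.solve(K,[uv[0],uv[1],1]);return -R.T@t,d/np.linalg.norm(d)
def onz(c,uv,z):
    o,d=ray(c,uv);return o+d*(z-o[2])/d[2]
def tri(*cu):
    A=0;b=0;rs=[ray(c,u) for c,u in cu]
    for o,d in rs:
        P=np.eye(3)-np.outer(d,d);A=A+P;b=b+P@o
    x=np.linalg.solve(A,b);return x,[np.linalg.norm(np.cross(x-o,d)) for o,d in rs]
E
python3 - <<'E'
from rig import robot
from h import *
ims=[]
for n,b in(("scene",(250,155,130,120)),("side",(180,145,160,145))):
    i=cv2.imread(f"pics/{n}0.png");c=robot.camera_info(n);h=cv2.cvtColor(i,cv2.COLOR_BGR2HSV)
    for nm,lo,hi in(("yel",(24,150,120),(34,255,255)),("red",(0,190,90),(4,255,255)),("amber",(10,180,120),(22,255,255))):
        m=cv2.inRange(h,lo,hi)
        if nm=="red": m|=cv2.inRange(h,(175,190,90),(180,255,255))
        k,_,st,ce=cv2.connectedComponentsWithStats(m)
        for j in range(1,k):
            if st[j,4]>12: print(n,nm,st[j],ce[j].round(1))
    x,y,w,hh=b; ims.append(cv2.resize(i[y:y+hh,x:x+w],(800*w//w//2*2 if 0 else 400*2//1*1 if 0 else 400,int(400*hh/w)),interpolation=cv2.INTER_CUBIC))
    print(n,proj(c,[[.5,0,0],[.6,0,0],[.5,.1,0]]).round())
H=max(a.shape[0] for a in ims)
cv2.imwrite("pics/crop.png",np.hstack([cv2.copyMakeBorder(a,0,H-a.shape[0],0,0,0) for a in ims]))
E
```

```text
scene yel [59  1  8  3 14] [62.4  1.9]
scene yel [329 202   8   9  56] [332.6 205.6]
scene red [274 168  12   6  44] [278.6 171.1]
scene red [287 173  33   8  86] [305.3 177.1]
scene amber [ 77  43  74  20 661] [113.2  52.4]
scene amber [172  42  19   6  54] [182.1  44.6]
scene amber [292 153   8   7  29] [294.5 155.4]
scene amber [298 154   8   8  36] [301.7 158.5]
scene amber [293 165  12   3  29] [298.5 166.1]
scene amber [285 188  45  24 583] [307.8 198.5]
scene amber [396 233  29  10 147] [410.9 237. ]
scene amber [321 243  15   3  27] [327.2 243.9]
scene amber [364 249  13   3  15] [370.3 249.7]
scene amber [405 257   6   8  32] [407.5 260.7]
scene [[173. 203.]
 [194. 187.]
 [145. 193.]]
side yel [362  21   7   5  23] [365.3  22.9]
side yel [345  88   5   6  18] [346.7  90.6]
side yel [257 214   8   9  51] [260.6 218. ]
side red [270 166   9   9  41] [273.4 169.7]
side red [281 175  39  27 154] [302.3 189.2]
side red [458 225   6   3  16] [460.5 226.1]
side amber [262  17  69  15 607] [294.5  24.9]
side amber [340 170  17  10 120] [348.  174.6]
side amber [ 62 191   7   6  13] [ 65.4 193. ]
side amber [254 194  46  30 786] [277.  207.9]
side amber [284 314  34  33 571] [300.3 330.5]
side [[230. 163.]
 [260. 159.]
 [226. 147.]]
```

View pics/crop.png

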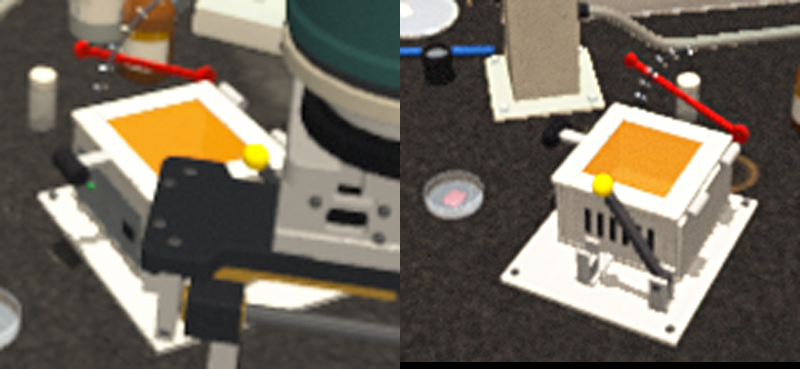

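The crop shows these features in full-image pixels:

| Feature | Scene | Side |
|---|---|---|
| Lid knob | (273,209) | (240,199) |
| Marker tip | (277,171) | (272,169) |
| Marker hinge end | (318,179) | (316,198) |
| Yellow ball | (332.6,205.6) | (260.6,218) |
| Plate corners | – | (221,256), (291,282), (323,226) |

I'll fit the box pose to these points.

```bash
cat >fit.py <<'E'
from rig import robot
from h import *
from scipy.optimize import least_squares
C={n:robot.camera_info(n) for n in("scene","side")}
def T(v,b):
    c,s=np.cos(v[2]),np.sin(v[2]);return np.array([v[0]+c*b[0]-s*b[1],v[1]+s*b[0]+c*b[1],b[2]])
def bar(a):return np.array([.06-.105*np.cos(a),-.095,.04+.105*np.sin(a)])
def tip(a,L=.130):return np.array([.065-L*np.cos(a),.077,.087+L*np.sin(a)])
def knob(a,L=.164):return np.array([.065-L*np.cos(a),0,.087+L*np.sin(a)])
E
python3 - <<'E'
from fit import *
obs=[("scene",(272.8,209.3),lambda v:knob(0)),("side",(240.5,199),lambda v:knob(0)),
("scene",(276.6,170.6),lambda v:tip(v[3])),("side",(272.4,169),lambda v:tip(v[3])),
("scene",(332.6,205.6),lambda v:bar(v[4])),("side",(260.6,218),lambda v:bar(v[4])),
("scene",(318,179),lambda v:tip(v[3],0)),("side",(316,197.8),lambda v:tip(v[3],0)),
("side",(220.8,256.2),lambda v:np.array([-.09,-.131,.008])),("side",(290.8,281.8),lambda v:np.array([.09,-.131,.008])),("side",(322.8,226.2),lambda v:np.array([.09,.079,.008]))]
f=lambda v:np.concatenate([proj(C[n],T(v,g(v)))[0]-u for n,u,g in obs])
s=least_squares(f,[.6,-.25,-.5,.5,.9],loss="soft_l1",f_scale=1.5);print(s.x.round(4));print(s.fun.reshape(-1,2).round(1))
v=s.x;print("knob",T(v,knob(0)),"ball",T(v,bar(v[4])),"down",T(v,bar(0)))
np.save("v.npy",v)
for p in((276.6,170.6),(272.4,169)),((332.6,205.6),(260.6,218)),((272.8,209.3),(240.5,199)):print(tri((C["scene"],p[0]),(C["side"],p[1])))
for n,u in("vial",(264,187)),("dish",(243,259)),("loupe",(162,226)):print(n,onz(C["scene"],u,.02))
print("pillar",onz(C["side"],(236,180),0),onz(C["side"],(259,185),0),onz(C["side"],(220,191),0))
E
```

```text
[ 0.577  -0.3683 -0.6461  0.4197  0.9639]
[[ 0.3 -1.3]
 [ 1.7 -0.7]
 [-0.  -0.5]
 [-0.4  0.4]
 [ 0.  -0.3]
 [ 0.1  1.8]
 [-1.7  0.3]
 [-0.5  1. ]
 [-0.6  0.1]
 [-0.2  0.4]
 [ 0.2 -0.7]]
knob [ 0.49800127 -0.30869436  0.087     ] ball [ 0.51994067 -0.44422059  0.12624809] down [ 0.48391952 -0.41705812  0.04      ]
(array([ 0.58150397, -0.27370138,  0.13917933]), [np.float64(0.0012334105073964787), np.float64(0.0012334105073966409)])
(array([ 0.51950336, -0.4433625 ,  0.12790191]), [np.float64(0.0021085942844249073), np.float64(0.002108594284424884)])
(array([ 0.49355703, -0.31022152,  0.08657115]), [np.float64(0.00016701076394192517), np.float64(0.00016701076394198507)])
vial [ 0.67083273 -0.19341256  0.02      ]
dish [ 0.37388214 -0.29935717  0.02      ]
loupe [ 0.38186186 -0.06350057  0.02      ]
pillar [ 0.50704251 -0.10068153  0.        ] [ 0.57018459 -0.13993765  0.        ] [ 0.45383535 -0.14708879  0.        ]
```

```bash
cat >>fit.py <<'E'
v=np.load("v.npy")
def Rt(sgn,v=v):
    y=sgn*np.array([-np.sin(v[2]),np.cos(v[2]),0]);z=np.array([0,0,-1.]);return np.column_stack([np.cross(y,z),y,z])
E
python3 - <<'E'
from fit import *
b=bar(v[4]); dz=np.array([0,0,.032])
q0=robot.get_state()["qpos"]
for s in(1,-1):
    for p in(T(v,b)+dz+[0,0,.06],T(v,knob(0)),T(v,knob(.45))):
        q=robot.ik(p,Rt(s)); print(s,None if q is None else np.round(q,2))
R=Rt(-1)
robot.move_ptp(T(v,b)+dz+[0,0,.06],R); robot.gripper_to(0)
s=robot.get_state();print(s["time"],s["force"],s["ee_pos"],s["opening"])
for n in("wrist","side"):cv2.imwrite(f"pics/{n}1.png",robot.grab_frame(n)[:,:,::-1])
i=np.hstack([cv2.resize(cv2.imread("pics/wrist1.png"),(400,300)),cv2.resize(cv2.imread("pics/side1.png")[130:295,140:360],(400,300))]);cv2.imwrite("pics/c1.png",i)
E
```

```text
1 [ 1.01  0.58 -0.52  1.44  0.3   1.2   1.37]
1 [ 0.9   0.57 -0.53  1.81  0.36  0.86  1.13]
1 [ 0.92  0.5  -0.55  1.72  0.3   1.    1.19]
-1 [ 0.64  0.53  0.04  1.46 -0.02  1.16 -1.54]
-1 [ 0.51  0.51 -0.01  1.82  0.01  0.81 -1.72]
-1 [ 0.53  0.45 -0.03  1.73  0.01  0.96 -1.72]
2.9417 [-0.38351229 -0.02931359  0.07338083] [ 0.51994046 -0.44421643  0.21824718] 0.0006313053359180078
```

View pics/c1.png

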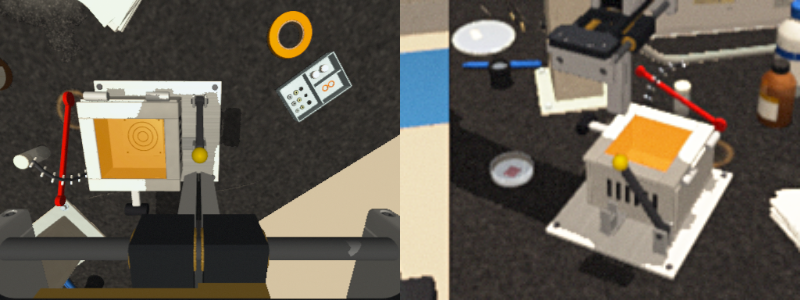

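The combined view shows the box square to the tool. In full wrist pixels:

- Ball at about (256,198)
- Marker tip at about (75,259), with its hinge end at about (87,126)
- Lid knob at about (177,269), partly behind the gripper
- Plate rear corners at about (120,104) and (283,104)

I'll add these to the fit, then push the bar down.

```bash
python3 - <<'E'
from fit import *
C["wrist"]=robot.camera_info("wrist")
i=cv2.imread("pics/wrist1.png");h=cv2.cvtColor(i,cv2.COLOR_BGR2HSV)
m=cv2.inRange(h,(24,150,90),(34,255,255));k,_,st,ce=cv2.connectedComponentsWithStats(m);j=1+st[1:,4].argmax();ball=ce[j];print(st[j],ball)
m=cv2.inRange(h,(0,180,60),(5,255,255))|cv2.inRange(h,(174,180,60),(180,255,255));k,l,st,ce=cv2.connectedComponentsWithStats(m);j=1+st[1:,4].argmax();print(st[j])
for n,g in(("ball",bar(v[4])),("tip",tip(v[3])),("hinge",tip(0,0)),("knob",knob(0)),("c1",np.array([.09,.079,.008])),("c2",np.array([.09,-.131,.008]))):print(n,proj(C["wrist"],T(v,g)).round(1))
x,y,w,hh=st[j,:4];tipw=(np.argwhere(l[y+hh-14:y+hh]==j).mean(0)[::-1]+[0,y+hh-14]);print("tip approx",tipw)
W=[("wrist",tuple(ball),lambda v:bar(v[4])),("wrist",(75,y+hh-7),lambda v:tip(v[3])),("wrist",(177,269),lambda v:knob(0)),("wrist",(120.5,104),lambda v:np.array([.09,.079,.008])),("wrist",(282.5,104),lambda v:np.array([.09,-.131,.008]))]
obs=[("scene",(272.8,209.3),lambda v:knob(0)),("side",(240.5,199),lambda v:knob(0)),
("scene",(276.6,170.6),lambda v:tip(v[3])),("side",(272.4,169),lambda v:tip(v[3])),
("scene",(332.6,205.6),lambda v:bar(v[4])),("side",(260.6,218),lambda v:bar(v[4])),
("side",(220.8,256.2),lambda v:np.array([-.09,-.131,.008])),("side",(290.8,281.8),lambda v:np.array([.09,-.131,.008])),("side",(322.8,226.2),lambda v:np.array([.09,.079,.008]))]+W
f=lambda v:np.concatenate([proj(C[n],T(v,g(v)))[0]-u for n,u,g in obs])
s=least_squares(f,v,loss="soft_l1",f_scale=1.5);print(s.x.round(4));print(s.fun.reshape(-1,2).round(1))
np.save("v.npy",s.x)
E
```

```text
[246 188  20  21 324] [255.25308642 198.32098765]
[ 76 117  19 111 956]
ball [[252.7 199.3]]
tip [[ 74.6 256.7]]
hinge [[ 85.1 127.2]]
knob [[173.4 267.6]]
c1 [[116.2 103. ]]
c2 [[281.1 103. ]]
tip approx [ 79.31182796 219.4516129 ]
[ 0.5751 -0.3698 -0.648   0.4372  0.9847]
[[ 0.4 -0.8]
 [ 1.  -0.2]
 [ 0.6 -0.9]
 [-0.6  0.2]
 [ 1.  -0.3]
 [-0.   2.1]
 [-1.4  0.6]
 [-1.   1.1]
 [-0.3 -0.1]
 [-0.1  0.4]
 [ 0.6 36.4]
 [-1.8 -0.9]
 [-2.3 -0.6]
 [ 0.5 -0.2]]
```

```bash
python3 - <<'E'
from fit import *
v=np.load("v.npy");R=Rt(-1,v);dz=np.array([0,0,.030])
robot.move_linear(T(v,bar(v[4]))+dz+[0,0,.004],.15,R)
for a in np.linspace(v[4],0,7)[1:]:
    hit=robot.move_linear(T(v,bar(a))+dz+[0,0,.001],.12,R,threshold=20)
    s=robot.get_state();print(round(a,2),hit,s["force"].round(1),s["ee_pos"].round(3))
    if hit:break
else:
    print(robot.move_linear(T(v,bar(0))+dz-[0,0,.008],.02,R,threshold=6))
s=robot.get_state();print(s["time"],s["force"].round(1),s["ee_pos"].round(4),T(v,bar(0))+dz)
robot.move_linear(s["ee_pos"]+[0,0,.12],.25)
robot.gripper_to(.055)
C["wrist"]=robot.camera_info("wrist")
w=robot.grab_frame("wrist");sd=robot.grab_frame("side")
cv2.imwrite("pics/wrist2.png",w[:,:,::-1]);cv2.imwrite("pics/side2.png",sd[:,:,::-1])
i=np.hstack([cv2.resize(w,(400,300)),cv2.resize(sd[130:295,140:360],(400,300))]);cv2.imwrite("pics/c2.png",i[:,:,::-1])
h=cv2.cvtColor(w,cv2.COLOR_RGB2HSV)
m=cv2.inRange(h,(24,150,60),(34,255,255));k,_,st,ce=cv2.connectedComponentsWithStats(m)
print([(ce[j].round(1),st[j,4]) for j in range(1,k) if st[j,4]>40])
for a in(0,.05,.1):print(a,proj(C["wrist"],T(v,bar(a))),proj(C["side"],T(v,bar(a))))
E
```

```text
0.82 True [-0.1 -0.2  0.9] [ 0.51  -0.439  0.151]
3.7833 [-0.1 -0.2  0.9] [ 0.5095 -0.4392  0.1508] [ 0.48189407 -0.41837691  0.07      ]
[(array([253. , 179.7]), np.int32(219))]
0 [[252.93515819 192.06950216]] [[243.00096934 243.14778593]]
0.05 [[252.93003469 193.02748321]] [[242.97060399 241.50607349]]
0.1 [[252.92473118 193.83294047]] [[243.03960498 239.89219154]]
```

View pics/c2.png

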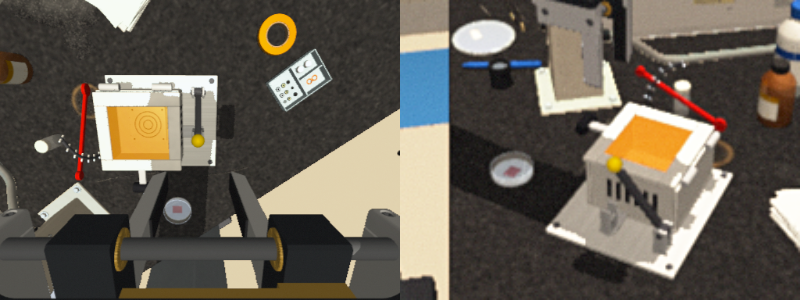

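The wrist view shows the bar still raised, with the ball at about (253,180). The first segment stopped early, probably on an acceleration transient. I'll repeat it more slowly.

```bash
python3 - <<'E'
from fit import *
v=np.load("v.npy");R=Rt(-1,v);dz=np.array([0,0,.030])
robot.gripper_to(0)
robot.move_linear(T(v,bar(.9))+dz+[0,0,.006],.15,R)
for a in np.linspace(.9,0,6)[1:]:
    hit=robot.move_linear(T(v,bar(a))+dz+[0,0,.001],.06,R,threshold=25)
    s=robot.get_state();print(round(a,2),hit,s["time"],s["force"].round(1),s["ee_pos"].round(3))
    if hit:break
else:
    print(robot.move_linear(T(v,bar(0))+dz-[0,0,.008],.02,R,threshold=6))
s=robot.get_state();print(s["time"],s["force"].round(1),s["ee_pos"].round(4))
if not hit:
  robot.move_linear(s["ee_pos"]+[0,0,.12],.25)
  robot.gripper_to(.055)
C["wrist"]=robot.camera_info("wrist")
w=robot.grab_frame("wrist");sd=robot.grab_frame("side")
cv2.imwrite("pics/wrist3.png",w[:,:,::-1]);cv2.imwrite("pics/side3.png",sd[:,:,::-1])
i=np.hstack([cv2.resize(w,(400,300)),cv2.resize(sd[130:295,140:360],(400,300))]);cv2.imwrite("pics/c3.png",i[:,:,::-1])
for n,im in("wrist",w),("side",sd):
    h=cv2.cvtColor(im,cv2.COLOR_RGB2HSV)
    m=cv2.inRange(h,(24,150,60),(34,255,255));k,_,st,ce=cv2.connectedComponentsWithStats(m)
    print(n,[(ce[j].round(1),st[j,4]) for j in range(1,k) if st[j,4]>25])
for a in(0,.05,.1):print(a,proj(C["wrist"],T(v,bar(a))),proj(C["side"],T(v,bar(a))))
E
```

```text
0.72 False 7.8333 [-0.3  0.2  0.7] [ 0.503 -0.434  0.14 ]
0.54 False 8.3 [-0.6 -0.3  0.3] [ 0.494 -0.427  0.125]
0.36 False 8.7667 [ 0.6 -0.2 -0. ] [ 0.487 -0.422  0.108]
0.18 False 9.2333 [ 0.4  0.1 -0.2] [ 0.483 -0.419  0.089]
0.0 False 9.7 [-0.4  1.1 -0.2] [ 0.482 -0.418  0.071]
True
9.9917 [-2.8  2.7 10.8] [ 0.4822 -0.4186  0.0684]
wrist [(array([252.8, 183.7]), np.int32(216))]
side [(array([243.2, 241.8]), np.int32(39))]
0 [[252.77020289 184.14174135]] [[243.00096934 243.14778593]]
0.05 [[252.76090727 185.2507341 ]] [[242.97060399 241.50607349]]
0.1 [[252.75117634 186.16700985]] [[243.03960498 239.89219154]]
```

View pics/c3.png

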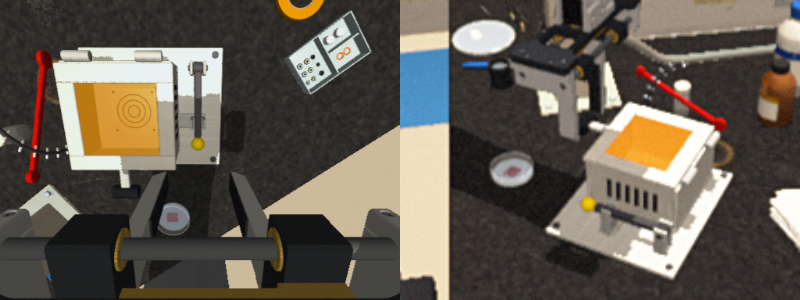

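The bar is down: the wrist and side ball pixels match angle 0, and the tip met firm resistance at the expected height. In the wrist picture the marker tip is at (41,228), its hinge end at (56,74) and the knob at (160,244). I'll refit, then grasp the knob and lift.

```bash
python3 - <<'E'
from fit import *
v0=np.load("v.npy");C["wrist"]=robot.camera_info("wrist")
obs=[("scene",(272.8,209.3),lambda v:knob(0)),("side",(240.5,199),lambda v:knob(0)),("wrist",(160,244.5),lambda v:knob(0)),
("scene",(276.6,170.6),lambda v:tip(v[3])),("side",(272.4,169),lambda v:tip(v[3])),("wrist",(41,228),lambda v:tip(v[3])),
("wrist",(252.8,183.7),lambda v:bar(0)),("side",(243.2,241.8),lambda v:bar(0)),
("scene",(318,179),lambda v:tip(v[3],0)),("side",(316,197.8),lambda v:tip(v[3],0)),("wrist",(56,74),lambda v:tip(v[3],0)),
("side",(220.8,256.2),lambda v:np.array([-.09,-.131,.008])),("side",(290.8,281.8),lambda v:np.array([.09,-.131,.008])),("side",(322.8,226.2),lambda v:np.array([.09,.079,.008]))]
f=lambda v:np.concatenate([proj(C[n],T(v,g(v)))[0]-u for n,u,g in obs])
s=least_squares(f,v0[:4],loss="soft_l1",f_scale=1.5);v=s.x;print(v.round(4));print(s.fun.reshape(-1,2).round(1).tolist())
np.save("v.npy",v)
R=Rt(-1,v);k=T(v,knob(0))
robot.move_ptp(k+[0,0,.09],R)
print(robot.move_linear(k,.12,R,threshold=15))
robot.gripper_to(.0)
s=robot.get_state();print(s["time"],s["opening"],s["grasp_force"],s["force"].round(1),s["ee_pos"].round(4),k.round(4))
np.save("p0.npy",s["ee_pos"])
w=robot.grab_frame("wrist");sd=robot.grab_frame("side")
cv2.imwrite("pics/w4.png",w[:,:,::-1]);cv2.imwrite("pics/s4.png",sd[:,:,::-1])
i=np.hstack([cv2.resize(w,(400,300)),cv2.resize(sd[130:295,140:360],(400,300))]);cv2.imwrite("pics/c4.png",i[:,:,::-1])
E
```

```text
[ 0.5764 -0.3696 -0.6515  0.4156]
[[0.5, -1.1], [1.6, -0.4], [0.7, 0.4], [0.3, -0.2], [-0.4, 0.9], [-0.2, -2.6], [-0.9, -0.1], [0.2, 1.1], [-1.1, 0.5], [-0.5, 1.5], [-0.5, 1.8], [-1.0, 0.3], [-0.7, 1.0], [0.2, -0.1]]
False
13.5667 0.03354428165737429 30.00043272972107 [ 0.2 -0.1  2.1] [ 0.4979 -0.3097  0.0873] [ 0.4977 -0.3096  0.087 ]
```

View pics/c4.png

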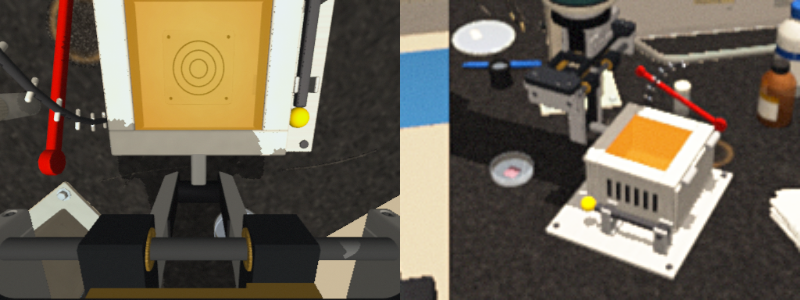

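The knob is pinched: opening is 33.5 mm at 30 N, and the stem sits centred between the fingers in the wrist view. Next is lifting along the arc.

```bash
cat >lift.py <<'E'
from fit import *
v=np.load("v.npy");R=Rt(-1,v);p0=np.load("p0.npy");off=p0-T(v,knob(0))
ex=np.array([np.cos(v[2]),np.sin(v[2]),0])
def P(a): return T(v,knob(a))+off
def ang():
    p=robot.get_state()["ee_pos"]-T(v,knob(0,0));p0_=p0-T(v,knob(0,0))
    f=lambda q:np.arctan2(q[2],-q@ex); return f(p)-f(p0_), np.hypot(p[2],p@ex)
E
python3 - <<'E'
from lift import *
for a in np.linspace(0,.41,6)[1:]:
    hit=robot.move_linear(P(a),.06,R,threshold=35)
    s=robot.get_state();print(round(a,3),hit,s["force"].round(1),s["opening"],ang())
    if hit:break
robot.pause(.3);s=robot.get_state();print(s["time"],s["force"].round(1),ang(),s["grasp_force"])
for n in("scene","side","wrist"):cv2.imwrite(f"pics/{n}5.png",robot.grab_frame(n)[:,:,::-1])
a=cv2.imread("pics/scene5.png")[150:270,250:380];b=cv2.imread("pics/side5.png")[145:255,215:335]
c=np.hstack([cv2.resize(a,(400,370),interpolation=3),cv2.resize(b,(400,370),interpolation=3)]);cv2.imwrite("pics/c5.png",c)
E
```

```text
0.082 False [ 1.6 -0.2 -4. ] 0.03373786102636195 (np.float64(0.08171353652337159), np.float64(0.16397273964569783))
0.164 False [-0.5  0.8 -3.8] 0.03394063698376356 (np.float64(0.16512804477665308), np.float64(0.16405040495720158))
0.246 False [-1.5  0.8 -4.6] 0.033637938710077135 (np.float64(0.24765331014426376), np.float64(0.16397981092691674))
0.328 False [-0.8  1.  -5.8] 0.03379284500132992 (np.float64(0.3300765948541913), np.float64(0.16391054224917584))
0.41 False [-0.9  1.5 -6.2] 0.03402155850709429 (np.float64(0.4123140434217878), np.float64(0.16388811661770109))
15.8417 [-0.1  1.3 -5.3] (np.float64(0.4099392627978425), np.float64(0.16390628169850158)) 29.998809099197388
```

View pics/c5.png

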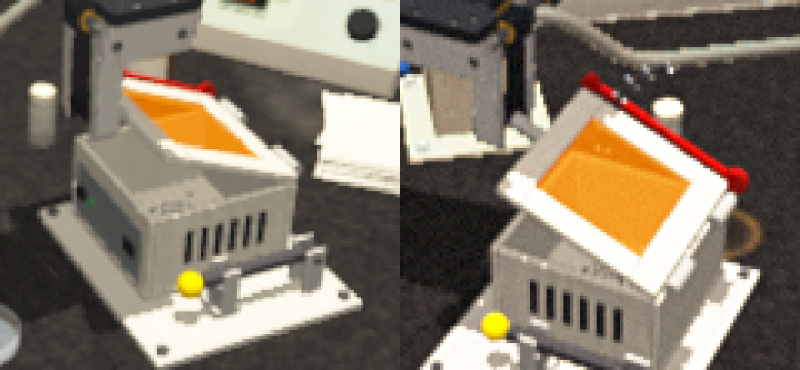

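View pics/wrist5.png

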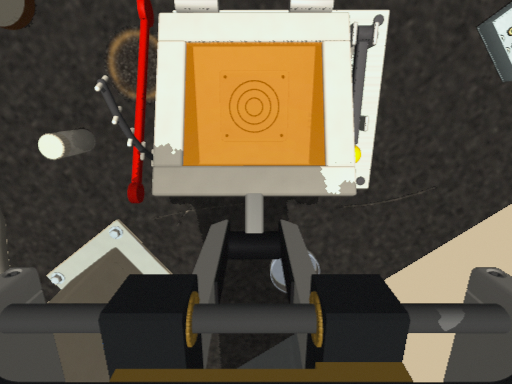

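In the side and scene crops the lid and the red arm look nearly coplanar, with the bar still down. In the wrist view the tip is at (135,192) and the ball at (356,155). I'll refine the marker angle per view, with a bias per camera.

```bash
python3 - <<'E'
from lift import *
# wrist camera poses for pictures 4 and 5 (fixed in tool)
s=robot.get_state();c5=robot.camera_info("wrist");K,Rc,tc=cam(c5)
Rs=s["tool_rot"];X=Rc@Rs; x0=tc+Rc@s["ee_pos"]   # cam = X*(Rs^T(p-ee)) + x0
c4=dict(c5);c4["tvec"]=x0-X@R.T@p0;c4["rvec"]=cv2.Rodrigues(X@R.T)[0].ravel()
def redend(f,far):
    i=cv2.imread(f);h=cv2.cvtColor(i,cv2.COLOR_BGR2HSV)
    m=cv2.inRange(h,(0,150,50),(6,255,255))|cv2.inRange(h,(172,150,50),(180,255,255))
    m=cv2.morphologyEx(m,cv2.MORPH_CLOSE,np.ones((5,5)))
    k,l,st,ce=cv2.connectedComponentsWithStats(m)
    pr=far
    j=1+min(range(k-1),key=lambda j:np.min(np.linalg.norm(np.argwhere(l==j+1)[:,::-1]-pr,axis=1))-0.001*st[j+1,4])
    pts=np.argwhere(l==j)[:,::-1].astype(float);u=np.linalg.svd(pts-pts.mean(0),full_matrices=False)[2][0]
    if u@(pr-pts.mean(0))<0:u=-u
    d=(pts-pts.mean(0))@u;return pts,u,d
for nm,f,c in(("scene0","pics/scene0.png",C["scene"]),("side0","pics/side0.png",C["side"]),("side5","pics/side5.png",C["side"]),("w4","pics/w4.png",c4),("w5","pics/wrist5.png",c5)):
    pr=proj(c,T(v,tip(v[3])))[0];pts,u,d=redend(f,pr)
    # end of the arm: outermost pixel minus the tip radius in pixels
    rad=np.linalg.norm(proj(c,T(v,tip(v[3],.137)))[0]-pr)
    R_=np.linalg.norm(proj(c,T(v,tip(v[3])+[0,.007,0]))[0]-pr);end=d.max()+.5
    q=pts[d>end-2*R_].mean(0)
    hg=pts[d<d.min()+R_*1.5].mean(0)
    print(nm,"n",len(pts),"pred",pr.round(1),"obs",q.round(1),"sens/0.1",((proj(c,T(v,tip(v[3]+.05)))-proj(c,T(v,tip(v[3]-.05))))[0]).round(2),"| hinge pred",proj(c,T(v,tip(0,0)))[0].round(1),"obs",hg.round(1),"| balldown",proj(c,T(v,bar(0)))[0].round(1))
# rays from the wrist views, side and scene
for f,c in(("pics/w4.png",c4),("pics/wrist5.png",c5),("pics/side5.png",C["side"])):
    h=cv2.cvtColor(cv2.imread(f),cv2.COLOR_BGR2HSV);m=cv2.inRange(h,(24,150,60),(34,255,255));k,_,st,ce=cv2.connectedComponentsWithStats(m)
    print(f,[(ce[j].round(1),st[j,4]) for j in range(1,k) if st[j,4]>25])
E
```

```text
scene0 n 170 pred [276.9 170.4] obs [275.3 170.3] sens/0.1 [ 2.08 -4.63] | hinge pred [316.9 179.5] obs [318.1 179. ] | balldown [312.1 241.5]
side0 n 241 pred [272.  169.9] obs [270.8 168.2] sens/0.1 [ 1.92 -3.48] | hinge pred [315.5 199.3] obs [317.6 199.6] | balldown [243.4 242.9]
side5 n 216 pred [272.  169.9] obs [270.9 168. ] sens/0.1 [ 1.92 -3.48] | hinge pred [315.5 199.3] obs [317.6 199.6] | balldown [243.4 242.9]
w4 n 1893 pred [ 66.1 206.6] obs [ 65.9 207.3] sens/0.1 [-21.05  -2.17] | hinge pred [ 89.2 -68.1] obs [ 69.9 155.2] | balldown [379.3 150. ]
w5 n 645 pred [134.7 192.1] obs [135.1 192.3] sens/0.1 [-8.44 -2.4 ] | hinge pred [144.5  11. ] obs [135.8 155.5] | balldown [348.8 154.2]
pics/w4.png [(array([382.5, 149.9]), np.int32(529))]
pics/wrist5.png [(array([357.1, 153.5]), np.int32(71))]
pics/side5.png [(array([243.2, 241.1]), np.int32(44))]
```

```bash
python3 - <<'E'
from lift import *
robot.move_linear(P(.417),.02,R);robot.pause(.8)
s=robot.get_state();print(s["time"],ang(),s["force"].round(1),s["grasp_force"],s["opening"],abs(np.array(s["joint_vel"])).max())
print(robot.sign_off())
E
```

```text
17.0417 (np.float64(0.4174459167163846), np.float64(0.16392268466242335)) [ 1.3 -1.  -6.8] 29.998592734336853 0.03378408269713236 0.0032852098710016934
the job is handed in; nothing more can be done
None
```

I swung the hold-down bar fully into its catch with the lid shut. I then lifted the lid to 0.417 rad, level with the marker arm (measured at about 0.416 rad, with the camera views ranging from 0.40 to 0.43). The job was handed in at 17 s, with the gripper still holding the knob.

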